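# Hook the stamping tool onto its spring balancer

## Task

Pull the sprung hook of the balancer down by its handle, pass it under the top bar of the stamping tool's bail and let it up gently until it carries on the bar by itself, with the bar lying in the bottom of the hook. Let go of the handle; the tool must stay standing upright, right down in its rest. The bail is clamped somewhere along its slots, so feel for it: never push or jerk the hook hard against the tool, and never let the hook fly up.

Things in the scene. Friction and masses are not known exactly. Their poses are not given: they have to be found in the camera images.
- stand: Fixed balancer stand: grey 140 x 140 x 12 mm foot plate with a 30 mm steel post 377 mm high. Origin on the post's axis at bench height.
- jib (a joint): Angle (rad, -1 to 1) of the jib, a grey arm 0.30 to 0.36 m up that swings about the post's axis. At 0 it points along the stand's -x; it grows anticlockwise from above, carrying the hook to the stand's -y. It stays where left (under 1 N at the handle). At its end, 160 mm from the post's axis, is an upright housing, 54 mm wide, underside 280 mm up, through which the hook's rod slides.
- hook: J-shaped hook of 8 mm round steel, with its handle. Slides straight up and down (120 mm) and swings with the jib. Starts fully up, origin 200 mm above the bench; a spring pulls it up with about 2.5 N there, 5.5 N at the bottom. Origin: bottom of the throat, where the bar shall lie, 160 mm from the post's axis; 8 mm of steel below it. x axis to the post, y axis the way the tip points.
- tip (a point): Top of the hook's upturned tip: 14 mm above the hook's origin, at 11 mm along its y (steel from 7 to 15 mm). The shank stands opposite, at -15 to -7 mm, straight up to 38 mm above the origin. The throat between tip and shank is 14 mm wide.
- handle (a point): Handle of the hook: upright plain steel stem, 16 mm in diameter, 45 mm high, on a black round plate 48 mm wide. The point is the foot of the stem, on the plate's top: 120 mm along the hook's -x (280 mm from the post's axis), 70 mm above the hook's origin. Pressing on the plate pulls the hook down; the stem takes it sideways.
- rest: Fixed aluminium nest for the tool, 68 x 68 mm, 45 mm high, its floor 5 mm above the bench; the tool's foot has 0.75 mm of play on each side. Origin under its centre on the bench. x axis roughly to the post.
- tool: Stamping tool standing in the rest, 135 mm high, about 0.9 kg: dark square foot 56 x 56 x 50 mm, neck, slotted top plate (66 mm in x, 104 mm in y, top face 76 mm up) and a bail on it, an upside-down U of 8 mm round steel. Origin: centre of the foot's underside. Pushed sideways at the bail it leans about 5 mm before it meets the rest firmly.
- slot_mid (a point): Point fixed on the tool, 131 mm above its origin: the middle of the bail's top bar if the bail stood in mid slot. It is clamped up to 20 mm either way along the tool's y; this offset is not reported. The bar runs along the tool's x, 8 mm thick, underside 127 mm above the tool's origin; the opening below it is 36 mm wide, 44 mm high. The hook goes under it moving along the tool's +y.
Things that resemble listed ones, but are neither listed nor needed, are in the scene too. Leave any orange look-alike of the rest alone.

How it is judged:
By the outcome, as a careful person would: the job done as asked, in the order asked, and still so for the second after the job is handed in, with the robot touching nothing.
It also fails if it takes over 56 s, if anything falls off the work surface, if the arm or the gripper's body presses on something with over 40 N, if the wrist force passes 120 N, or if a joint passes its speed limit or range.

## Robot

A 6-joint arm with a two-finger parallel gripper is mounted at the origin on a cart in front of the work surface, level with it; the furniture and walls round the work are solid. World frame = base frame: x ahead of the robot, y to its left, z up, the work surface at z = 0. Lengths are in m, angles in rad, forces in N, time in s.
With the tool pointing down it reaches from about 0.375 to 0.9 m from the base axis. Payload 3.1 kg.
Tool frame: the origin (TCP) lies midway between the tips of the shut fingers; the grasp point (between the pads) lies grip_point_offset behind it (grip_point_offset is the distance from the TCP to the grasp point, in m); y points along the fingers, z is the direction in which the jaws open and shut, and the axes are right-handed (so a half turn about y gives the same grasp; the last joint's range is limited). The gripper opens to 87 mm and grips with 3 to 60 N. Pads are 19 mm wide; open, the fingers measure 117 mm over their backs; the gripper's body (75 mm by 190 mm) begins 51 mm behind the grasp point.
Start: joints at [0.951, 0.527, 1.433, -0, 1.181, -0.178], TCP at [0.267, 0.565, 0.223] pointing down, gripper open.
Joint ranges: [-3.08, 3.08], [-0.75, 2.2], [0.22, 2.44], [-1.43, 4.57], [0, 2.65], [-2.85, 2.85]. Speed limits (rad/s): [2.79, 2.79, 3.14, 3.14, 3.14, 3.14].

## Interface

Orientations are given as a unit quaternion [x, y, z, w].
In Python, from rig import * gives the robot as it stands.
- The arm moves only by the tool jog_arm, never from a script. Its argument "increments" is a list that holds one entry, the list of rows, each a list of 7 numbers: the turn, a rotation vector about the world's x, y, z in degrees, then the shift along the world's x, y, z in m, then the closure, from -1 (fully open) to 1 (shut), so that 0 is half open. In form: [[[rx, ry, rz, x, y, z, jaw], ...]]. A call has 1 to 8 rows; each row is the pose to reach, as a shift and turn from the pose measured when the call began; what a row does not reach only later rows make up. A row lasts 1/10 s, in which the tool goes at most 50 mm and 8.59 degrees, less where a joint would pass 70% of its speed; a pose out of reach is approached as far as the arm can. A call with a gripper value outside its range is refused whole. The fingers move at their own pace and stop on an object; "squeeze" is the grip in N (left out, the last holds). Time passes only in rows, so rows that repeat a pose let the fingers close. It gives the time, the measured TCP pose, the force and the opening at its end, in the units of the state.
- get_obs(): the state, without advancing time (a new reading comes with each control period).
- camera(name): name is "scene" or "top" or "wrist"; returns the picture (400x640x3 uint8, red, green, blue); there is no depth.
- camera_info(name): a dict with "K" (3x3 intrinsics, pixels), "k1" (the pictures are not rectified: a ray, as slopes to the right and down, at radius r is drawn at 1 + k1 r^2 times it, then the intrinsics apply), "R" (3x3) and "t" (3): a world point X has camera coordinates R X + t. Camera axes: x right, y down, z forward; pixel columns grow to the right and rows downward; lengths in m; the calibration is good to about 2 mm. A picture is of the moment at which its call begins: read the wrist's pose just before it. camera_info takes no time and is no camera call; for the wrist camera it gives the pose at the moment of the call.
- hand_in(): hands the job in, once; it reports no verdict.
The state is a dict: "time": time; "q": joint angles; "joint_velocities": joint speeds; "joint_torque": joint torques, N m; "position": TCP position; "tool_rot": TCP orientation; "ft_force": force on the tool from outside, world axes, zero at the start; "moment": the same for the moment, N m; "grip_width": finger opening in m.
Only numpy, scipy, OpenCV 4.12 (cv2) and the standard library are available. Lean on these libraries where they do the work, as an engineer would, in place of code of your own. Each camera call takes 0.05 s, during which the arm holds its last target.

## Working session

There is one attempt and no reset: what is moved stays moved. The work goes in short steps, Python scripts to look and compute and a tool call to move; the robot and the scene stay as the last step left them, time stands still between calls to the robot, and variables do not carry over. Pictures are saved under pics/ and viewed, and the job is handed in when it is done.

Besides the shell and the picture viewer there is one more tool, called after "Emit:" as a command line: name --argument value ..., lists and objects as JSON in quotes. jog_arm: Moves the arm, as the interface text tells. Its arguments: {"type":"object","properties":{"increments":{"type":"array","items":{"type":"array","items":{"type":"array","items":{"type":"number"}}}},"squeeze":{"type":"number"}},"required":["increments"]}

```bash
ls; mkdir -p pics; python3 - <<'E'
from rig import *
import cv2
o=get_obs();print(o)
for n in ["scene","top","wrist"]:
    i=camera_info(n);print(n,i)
    cv2.imwrite(f"pics/{n}0.png",camera(n)[:,:,::-1])
E
```

```text
pics
{'time': 0.0, 'q': array([ 9.50531072e-01,  5.28454425e-01,  1.43386998e+00,  1.81175565e-05,
        1.18138643e+00, -1.78505335e-01]), 'joint_velocities': array([-0.00033807, -0.00063952, -0.00033419,  0.00021892,  0.00023847,
        0.00027818]), 'joint_torque': array([ 3.17404727e-05, -4.40038204e+01, -1.76596159e+01,  6.33099256e-02,
        5.81274997e-02, -1.24259600e-04]), 'position': array([0.26675836, 0.56442547, 0.22158912]), 'tool_rot': array([ 0.69061437, -0.15521777,  0.15462444, -0.68923908]), 'ft_force': array([-0.70707217, -0.56729493,  0.38204179]), 'moment': array([ 0.00150048,  0.03227862, -0.00287421]), 'grip_width': 0.08721920236997882}
scene {'K': array([[449.61248387,   0.        , 315.47899075],
       [  0.        , 449.61248387, 207.58166775],
       [  0.        ,   0.        ,   1.        ]]), 'k1': 0.01682948548089066, 'R': array([[ 0.52190533, -0.85299784, -0.00308365],
       [-0.68912635, -0.41950481, -0.59086428],
       [ 0.50271235,  0.31050024, -0.80676508]]), 't': array([-0.37527631,  0.52697418,  0.77778658])}
top {'K': array([[485.94999116,   0.        , 315.27389938],
       [  0.        , 485.94999116, 207.59217295],
       [  0.        ,   0.        ,   1.        ]]), 'k1': -0.04205373186909018, 'R': array([[-0.00530749, -0.99922259, -0.03906465],
       [-0.98931438,  0.01093878, -0.1453871 ],
       [ 0.1457014 ,  0.03787558, -0.98860333]]), 't': array([-0.00727962,  0.68580854,  1.04662164])}
wrist {'K': array([[286.09813627,   0.        , 317.81254931],
       [  0.        , 286.09813627, 195.0657891 ],
       [  0.        ,   0.        ,   1.        ]]), 'k1': -0.03547583830132139, 'R': array([[ 0.42754756,  0.90398917, -0.00258279],
       [ 0.86149196, -0.40657916,  0.30417921],
       [ 0.27392461, -0.13227613, -0.95261132]]), 't': array([-0.62424123, -0.03696831,  0.39382162])}
```

View pics/scene0.png

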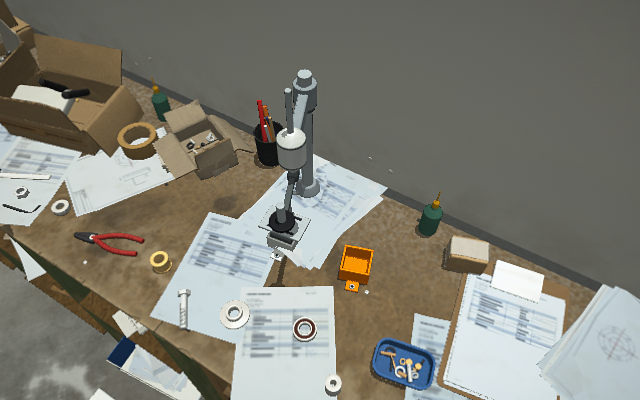

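View pics/top0.png

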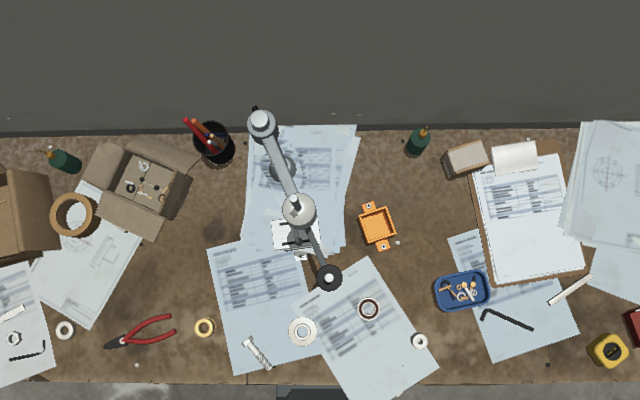

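View pics/wrist0.png

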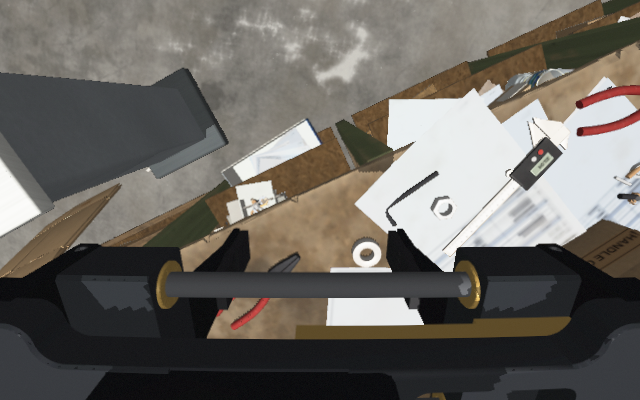

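The top view shows the post top at (262,122), the housing at (298,210), the black handle plate at (329,277), the tool's plate around (292,238), and the orange look-alike at (377,225), which stays alone. Next I'll enlarge these.

```bash
python3 - <<'E'
import cv2
a=cv2.imread("pics/top0.png")[95:305,230:400];cv2.imwrite("pics/top0c.png",cv2.resize(a,None,fx=4.5/1.6,fy=4.5/1.6,interpolation=cv2.INTER_CUBIC))
a=cv2.imread("pics/scene0.png")[60:270,240:340];cv2.imwrite("pics/scene0c.png",cv2.resize(a,None,fx=2.8,fy=2.8,interpolation=cv2.INTER_CUBIC))
a=cv2.imread("pics/scene0.png")[165:265,250:330];cv2.imwrite("pics/scene0d.png",cv2.resize(a,None,fx=6,fy=6,interpolation=cv2.INTER_CUBIC))
a=cv2.imread("pics/top0.png")[190:300,250:350];cv2.imwrite("pics/top0d.png",cv2.resize(a,None,fx=5.4,fy=5.4,interpolation=cv2.INTER_CUBIC))
E
```

```text
(no output)
```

View pics/top0c.png

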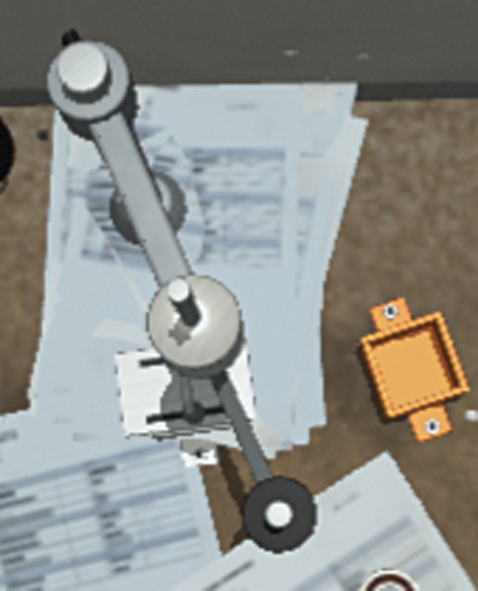

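View pics/scene0c.png

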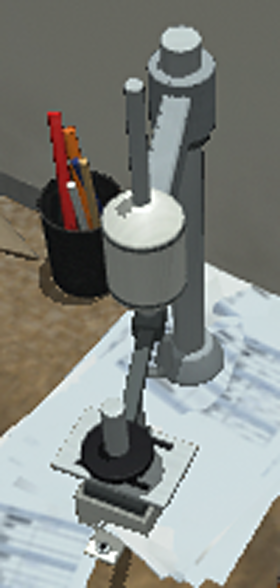

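View pics/scene0d.png

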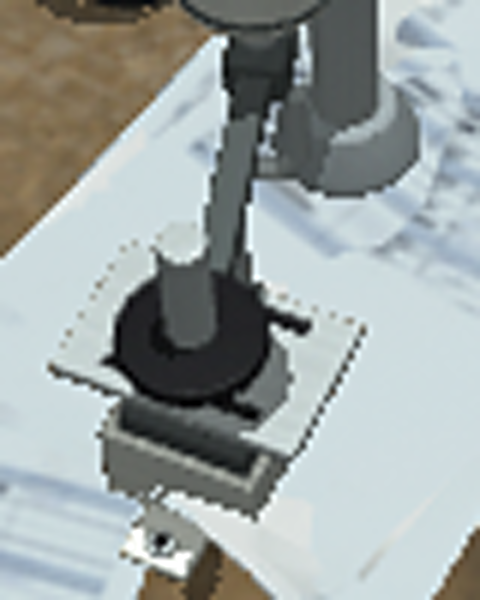

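View pics/top0d.png

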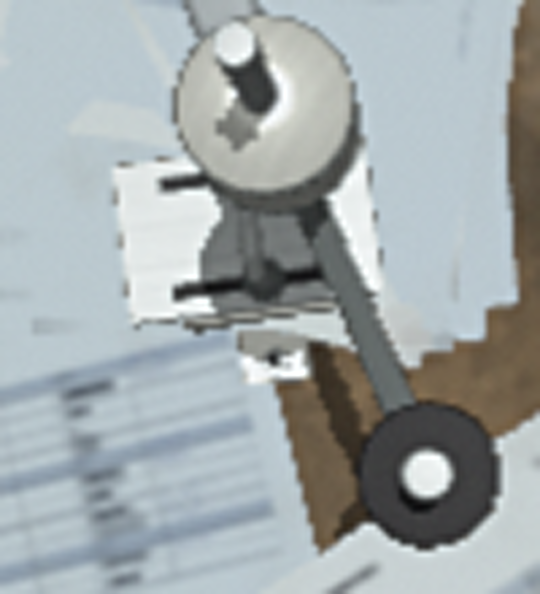

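```bash
cat > h.py <<'E'
import numpy as np, cv2
from rig import *
from scipy.spatial.transform import Rotation as Rn
def ray(info,u,v):
    K=info["K"];d=np.array([(u-K[0,2])/K[0,0],(v-K[1,2])/K[1,1]])
    s=d.copy()
    for _ in range(30): s=d/(1+info["k1"]*(s@s))
    R=info["R"];return -R.T@info["t"], R.T@np.array([s[0],s[1],1])
def atz(info,u,v,z):
    c,d=ray(info,u,v);return c+d*(z-c[2])/d[2]
def proj(info,X):
    c=info["R"]@np.asarray(X,float)+info["t"];s=c[:2]/c[2];s=s*(1+info["k1"]*(s@s))
    return s*[info["K"][0,0],info["K"][1,1]]+info["K"][:2,2]
def tri(pairs):
    A=np.zeros((3,3));b=np.zeros(3)
    for i,u,v in pairs:
        c,d=ray(i,u,v);d/=np.linalg.norm(d);P=np.eye(3)-np.outer(d,d);A+=P;b+=P@c
    X=np.linalg.solve(A,b);return X,[np.round(proj(i,X)-[u,v],1) for i,u,v in pairs]
def crop(n,img,x0,x1,y0,y1,f):
    cv2.imwrite("pics/"+n,cv2.resize(img[y0:y1,x0:x1,::-1],None,fx=f,fy=f,interpolation=cv2.INTER_CUBIC))
E
python3 - <<'E'
from h import *
np.set_printoptions(precision=4,suppress=True)
T,S,W=[camera_info(n) for n in("top","scene","wrist")]
o=get_obs();R=Rn.from_quat(o["tool_rot"]).as_matrix();print("toolaxes",R)
cw=-W["R"].T@W["t"];print("cam in tool",R.T@(cw-o["position"]), "view",R.T@W["R"].T)
print("top cam",-T["R"].T@T["t"],"scene cam",-S["R"].T@S["t"])
t=lambda x,y:(250+x/5.4,190+y/5.4); s=lambda x,y:(250+x/6,165+y/6)
for p in[(115,168),(133,325),(378,300),(370,160)]: print("plate corner",atz(T,*t(*p),.081))
for p in[(52,368),(175,225),(365,328),(295,452)]: print("plate corner S",atz(S,*s(*p),.081))
print("stem top",tri([(T,*t(427,473)),(S,*s(184,265))]), atz(T,*t(427,473),.315))
print("plate c T",atz(T,*t(428,474),.27),"S",atz(S,*s(192,336),.27))
tc=lambda x,y:(230+x/2.8125,95+y/2.8125);sc=lambda x,y:(240+x/2.8,60+y/2.8)
print("post top",tri([(T,*tc(82,68)),(S,*sc(181,40))]))
print("rod top",tri([(T,*tc(178,290)),(S,*sc(134,86))]))
print("bail",atz(T,*t(250,215),.136),atz(T,*t(262,275),.136))
E
```

```text
toolaxes [[ 0.904  -0.001   0.4276]
 [-0.4276 -0.0014  0.904 ]
 [-0.0003 -1.     -0.0017]]
cam in tool [-0.0845 -0.1631  0.0006] view [[-0.      0.9525  0.3045]
 [ 0.0006 -0.3045  0.9525]
 [ 1.      0.0002 -0.0005]]
top cam [ 0.5259 -0.0544  1.1341] scene cam [ 0.168  -0.3405  0.9377]
plate corner [0.6523 0.0825 0.081 ]
plate corner [0.5886 0.0748 0.081 ]
plate corner [ 0.5979 -0.0239  0.081 ]
plate corner [ 0.6545 -0.021   0.081 ]
plate corner S [0.5887 0.0726 0.081 ]
plate corner S [0.6697 0.0709 0.081 ]
plate corner S [ 0.6666 -0.0197  0.081 ]
plate corner S [ 0.6052 -0.0271  0.081 ]
stem top (array([ 0.5287, -0.0457,  0.303 ]), [array([ 0.2, -0.2]), array([-0.3,  0. ])]) [ 0.5283 -0.0455  0.315 ]
plate c T [ 0.5281 -0.0453  0.27  ] S [ 0.5271 -0.0477  0.27  ]
post top (array([0.7852, 0.065 , 0.3756]), [array([ 0.3, -0.3]), array([-0.4,  0. ])])
rod top (array([0.6387, 0.0017, 0.4642]), [array([ 0.2, -0.2]), array([-0.2,  0. ])])
bail [0.6271 0.0233 0.136 ] [0.604  0.0187 0.136 ]
```

I checked the measurements against the given sizes. The rod is 0.160 m from the post axis and the handle 0.280 m, and both agree. The hook is about 22 mm to -y of the bar.

Candidates:
- **Handle:** black plate at (329,277).
- **Tool:** white slotted plate at (292,238), with the bail leg at (299,241).
- **Rest:** silver, under the tool. The orange nest at (377,225) is the look-alike, so I leave it alone.

Next is a close look with the wrist camera from the tool's +y side.

Emit:
jog_arm --increments '[[[0, 0, 8, 0.04, -0.045, 0.01, -1], [0, 0, 16, 0.08, -0.09, 0.02, -1], [0, 0, 24, 0.11, -0.13, 0.02, -1], [0, 0, 32, 0.14, -0.17, 0.02, -1], [0, 0, 40, 0.17, -0.2, 0.02, -1], [0, 0, 48, 0.2, -0.235, 0.02, -1], [0, 0, 54, 0.23, -0.27, 0.02, -1], [0, 0, 60, 0.255, -0.3, 0.02, -1]]]'

```text
time: 0.95
position: [0.5181, 0.2684, 0.2416]
tool_rot: [0.675, 0.212, -0.212, -0.674]
ft_force: [0.6, 1.1, -0.1]
grip_width: 0.0872
```

Emit:
jog_arm --increments '[[[0, 0, 8, 0.02, -0.03, -0.01, -1], [0, 0, 16, 0.04, -0.06, -0.02, -1], [0, 0, 24, 0.06, -0.08, -0.03, -1], [0, 0, 32, 0.078, -0.095, -0.04, -1], [0, 0, 35, 0.078, -0.095, -0.04, -1], [0, 0, 35, 0.078, -0.095, -0.04, -1]]]'

```text
time: 1.55
position: [0.5962, 0.1725, 0.2006]
tool_rot: [0.58, 0.404, -0.405, -0.58]
ft_force: [-0.7, 0.1, 0.4]
grip_width: 0.0866
```

```bash
python3 - <<'E'
from h import *
import pickle
o=get_obs();W=camera_info("wrist");im=camera("wrist");print(o["time"],o["position"],o["q"],o["ft_force"])
pickle.dump((W,im),open("w1.pkl","wb"));cv2.imwrite("pics/w1.png",im[:,:,::-1])
print(proj(W,[.626,.026,.136]),proj(W,[.6387,.0017,.2]))
E
```

```text
1.55 [0.59615352 0.17252308 0.20062693] [ 1.02343293e-01  5.46334394e-01  1.46592229e+00 -1.03342423e-03
  1.13011339e+00 -2.68714146e+00] [-0.74236323  0.11193089  0.36685899]
[209.01654263  42.05660298] [119.82404632 -22.77934205]
```

View pics/w1.png

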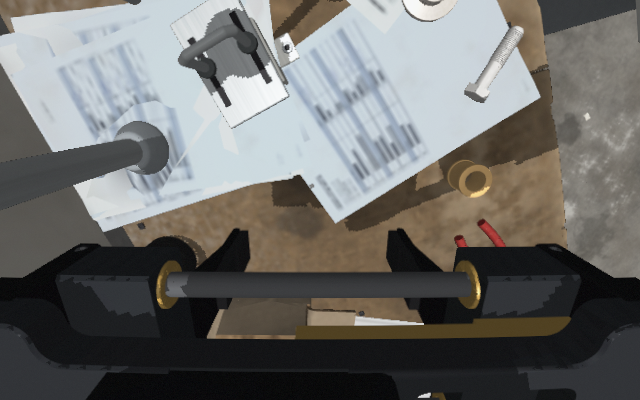

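The bail is clear here: top bar from (185,60) to (240,28), tool plate corners near (174,22), (234,128) and (288,97).

```bash
python3 - <<'E'
from h import *
import pickle
W,im=pickle.load(open("w1.pkl","rb"));crop("w1c.png",im,160,300,0,140,5)
cv2.imwrite("pics/w1c.png",cv2.resize(im[0:140,160:300,::-1],(590,590),interpolation=cv2.INTER_CUBIC))
E
```

```text
(no output)
```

View pics/w1c.png

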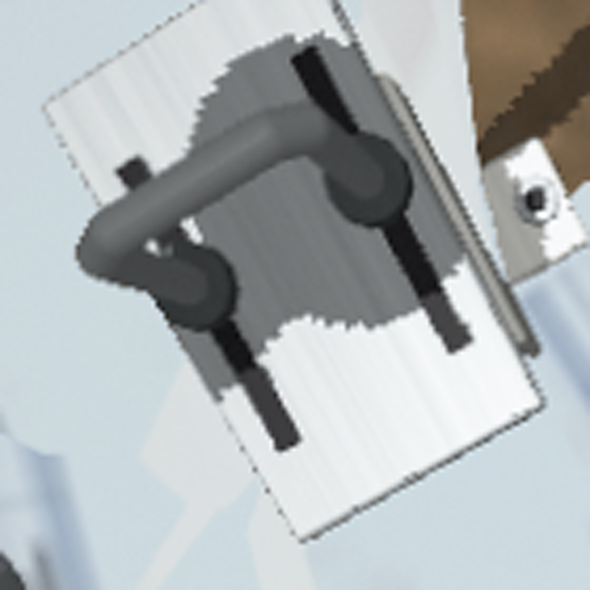

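```bash
python3 - <<'E'
from h import *
import pickle
np.set_printoptions(precision=4,suppress=True)
W,im=pickle.load(open("w1.pkl","rb"));f=140/590
g=lambda x,y,z:atz(W,160+x*f-.5+.5*f,y*f-.5+.5*f,z)[:2]
A,B,C=g(45,105,.081),g(302,541,.081),g(542,406,.081)
print("corners",A,B,C,"lenAB",np.linalg.norm(A-B),"BC",np.linalg.norm(B-C))
y=(B-A)/np.linalg.norm(B-A);x=(B-C)/np.linalg.norm(B-C);print("yaw",np.degrees(np.arctan2(-y[0],y[1])),np.degrees(np.arctan2(x[1],x[0])))
s1=[g(130,160,.081),g(288,448,.081)];s2=[g(303,50,.081),g(458,350,.081)]
for s in(s1,s2):
  d=s[1]-s[0];print("slot",s,np.linalg.norm(d),np.degrees(np.arctan2(-d[0],d[1])))
c=(sum(s1)+sum(s2))/4;c2=(A+C)/2;print("centre slots",c,"corners",c2)
for yaw in(6,7,8):
  a=np.radians(yaw);ex=np.array([np.cos(a),np.sin(a)]);ey=np.array([-ex[1],ex[0]])
  for p in[(115,245),(205,178),(290,130)]:
    q=g(*p,.136);print(yaw,"bar",q,(q-c2)@ex,(q-c2)@ey,(q-c)@ey)
E
```

```text
corners [ 0.6664 -0.0159] [0.6534 0.0856] [0.5905 0.0775] lenAB 0.1023913227031985 BC 0.063359519699682
yaw 7.325296271520269 7.403784363890996
slot [array([0.6543, 0.0002]), array([0.6476, 0.0658])] 0.06599537296390666 5.784744327584997
slot [array([ 0.6109, -0.0056]), array([0.6035, 0.0601])] 0.06613571331983396 6.417949637050535
centre slots [0.6291 0.0301] corners [0.6285 0.0308]
6 bar [0.646  0.0296] 0.017256764962326004 -0.0029609092091715974 -0.002260531452462467
6 bar [0.6265 0.0257] -0.0025520001472008167 -0.004858717235189462 -0.004158339478480331
6 bar [0.6096 0.0241] -0.01949965293953389 -0.004645822673759518 -0.003945444917050386
7 bar [0.646  0.0296] 0.01720246168249486 -0.003261630324272742 -0.0025521763032774745
7 bar [0.6265 0.0257] -0.0026364077731698683 -0.004813438685223861 -0.004103984664228594
7 bar [0.6096 0.0241] -0.019577763833480512 -0.004304799223977041 -0.0035953452029817735
8 bar [0.646  0.0296] 0.01714291836619125 -0.0035613579151809903 -0.0028430437364670175
8 bar [0.6265 0.0257] -0.0027200123237917572 -0.004766693915205914 -0.004048379736491942
8 bar [0.6096 0.0241] -0.019649911150909395 -0.003962464490649415 -0.0032441503119354422
```

The bail offset comes out at about -4 mm in the tool's y. The bar's middle is near (0.628, 0.026), so the hook should hang at a jib direction of about 14°; it's at 23.3° now. Next I approach from above the handle with the jaws tangential.

Emit:
jog_arm --increments '[[[0, 0, -6, -0.03, 0, 0.035, -1], [0, 0, -14, -0.06, -0.02, 0.07, -1], [0, 0, -22, -0.09, -0.05, 0.105, -1], [0, 0, -30, -0.11, -0.085, 0.14, -1], [0, 0, -38, -0.11, -0.125, 0.17, -1], [0, 0, -46, -0.1, -0.16, 0.17, -1], [0, 0, -46, -0.085, -0.2, 0.17, -1], [0, 0, -46, -0.068, -0.218, 0.17, -1]]]'

```text
time: 2.4
position: [0.5277, -0.0472, 0.3723]
tool_rot: [0.693, 0.145, -0.145, -0.691]
ft_force: [-0.1, 0.1, 0.3]
grip_width: 0.087
```

```bash
python3 - <<'E'
from h import *
import rig
print([n for n in dir(rig) if not n.startswith("__")], getattr(rig,"grip_point_offset",None))
o=get_obs();W=camera_info("wrist");im=camera("wrist");print(o["time"],o["position"],o["q"],o["ft_force"])
cv2.imwrite("pics/w2.png",im[:,:,::-1])
R=Rn.from_quat(o["tool_rot"]).as_matrix();print(R)
print(proj(W,[.528,-.0457,.315]),proj(W,[.528,-.0457,.27]))
im=camera("scene");crop("s2.png",im,220,380,0,260,2.3)
E
```

```text
['Unreachable', 'camera', 'camera_info', 'get_obs', 'grip_point_offset', 'hand_in'] 0.0187
2.4 [ 0.5277245  -0.04715878  0.37228698] [-2.99138934e-01  2.49299484e-01  1.45782084e+00 -1.80266910e-03
  1.43266456e+00 -2.28280620e+00] [-0.11742976  0.10236054  0.26986923]
[[ 9.15873565e-01  1.20151231e-03 -4.01465029e-01]
 [ 4.01466776e-01 -2.23901357e-03  9.15870850e-01]
 [ 2.01544454e-04 -9.99996772e-01 -2.53302061e-03]]
[318.9025648  211.77944218] [318.86928656 195.14891351]
```

View pics/w2.png

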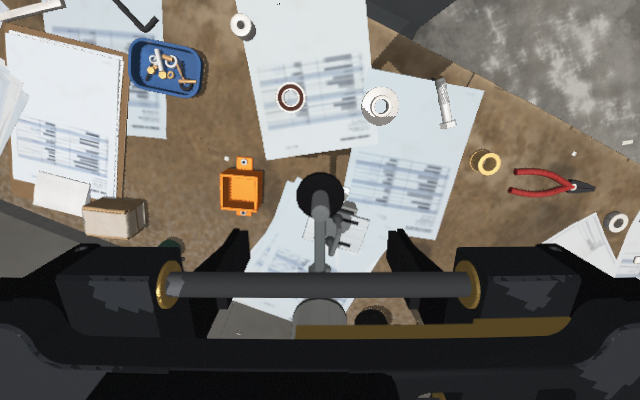

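View pics/s2.png

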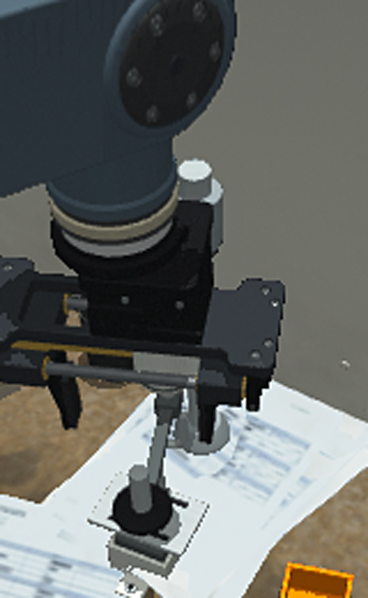

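The stem is centred between the fingers at (320,205), as predicted. I'll descend and close.

Emit:
jog_arm --increments '[[[0, 0, 0, 0, 0.001, -0.03, -1], [0, 0, 0, 0.0005, 0.0015, -0.06, -1], [0, 0, 0, 0.0005, 0.0015, -0.085, -1], [0, 0, 0, 0.0005, 0.0015, -0.095, -1], [0, 0, 0, 0.0005, 0.0015, -0.095, -0.2], [0, 0, 0, 0.0005, 0.0015, -0.095, 0.4]]]' --squeeze 20

```text
time: 3.1
position: [0.5303, -0.0451, 0.2773]
tool_rot: [0.693, 0.146, -0.144, -0.691]
ft_force: [0.2, 0.2, -0.9]
grip_width: 0.0779
```

Emit:
jog_arm --increments '[[[0, 0, 0, 0, 0, 0, 1], [0, 0, 0, 0, 0, 0, 1], [0, 0, 0, 0, 0, 0, 1], [0, 0, 0, 0, 0, 0, 1], [0, 0, 0, 0, 0, 0, 1]]]' --squeeze 20

```text
time: 3.6
position: [0.5304, -0.0452, 0.2775]
tool_rot: [0.693, 0.146, -0.144, -0.691]
ft_force: [0.2, -0.2, 0.4]
grip_width: 0.0392
```

Emit:
jog_arm --increments '[[[0, 0, 0, 0, 0, 0, 1], [0, 0, 0, 0, 0, 0, 1], [0, 0, 0, 0, 0, 0, 1], [0, 0, 0, 0, 0, 0, 1], [0, 0, 0, 0, 0, 0, 1], [0, 0, 0, 0, 0, 0, 1]]]' --squeeze 20

```text
time: 4.2
position: [0.5303, -0.0451, 0.2775]
tool_rot: [0.693, 0.146, -0.144, -0.691]
ft_force: [-0.1, 0.0, 0.0]
grip_width: 0.0154
```

Gripped at 15.4 mm. Now I swing the hook back a little, away from the bail, and pull it down.

Emit:
jog_arm --increments '[[[0, 0, 1, 0.002, -0.004, 0, 1], [0, 0, 2, 0.004, -0.008, 0, 1], [0, 0, 3, 0.0055, -0.012, 0, 1], [0, 0, 3.7, 0.0075, -0.0165, 0, 1], [0, 0, 3.7, 0.0075, -0.0165, -0.005, 1], [0, 0, 3.7, 0.0075, -0.0165, -0.012, 1], [0, 0, 3.7, 0.0075, -0.0165, -0.02, 1]]]'

```text
time: 4.9
position: [0.5383, -0.0619, 0.2574]
tool_rot: [0.688, 0.169, -0.166, -0.686]
ft_force: [0.3, -0.1, 3.9]
grip_width: 0.0155
```

Emit:
jog_arm --increments '[[[0, 0, 0, 0, 0, -0.01, 1], [0, 0, 0, 0, 0, -0.02, 1], [0, 0, 0, 0, 0, -0.03, 1], [0, 0, 0, 0, 0, -0.04, 1], [0, 0, 0, 0, 0, -0.05, 1], [0, 0, 0, 0, 0, -0.06, 1], [0, 0, 0, 0, 0, -0.068, 1], [0, 0, 0, 0, 0, -0.073, 1]]]'

```text
time: 5.7
position: [0.5382, -0.0617, 0.1835]
tool_rot: [0.688, 0.168, -0.166, -0.686]
ft_force: [-0.5, -0.3, 6.1]
grip_width: 0.0151
```

```bash
python3 - <<'E'
from h import *
o=get_obs();print(o["time"],o["position"],o["ft_force"],o["moment"],o["grip_width"])
S=camera_info("scene");im=camera("scene");crop("s3.png",im,220,360,60,280,2.7)
T=camera_info("top");im=camera("top");crop("t3.png",im,240,360,190,310,5)
W=camera_info("wrist");im=camera("wrist");cv2.imwrite("pics/w3.png",im[:,:,::-1])
import pickle;pickle.dump((W,im),open("w3.pkl","wb"))
E
```

```text
5.7 [ 0.53817879 -0.06170906  0.18347686] [-0.47657752 -0.29132004  6.05281546] [0.1016184  0.1998854  0.00519737] 0.01511153365728631
```

View pics/s3.png

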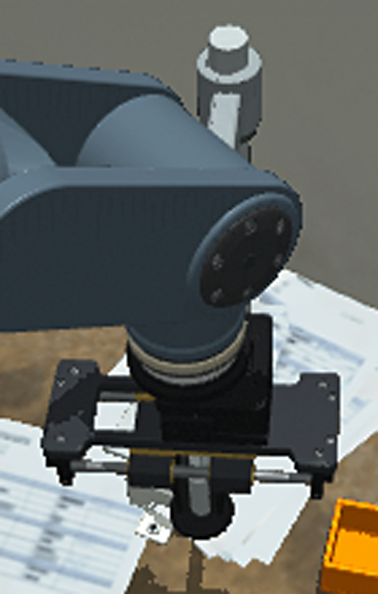

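View pics/t3.png

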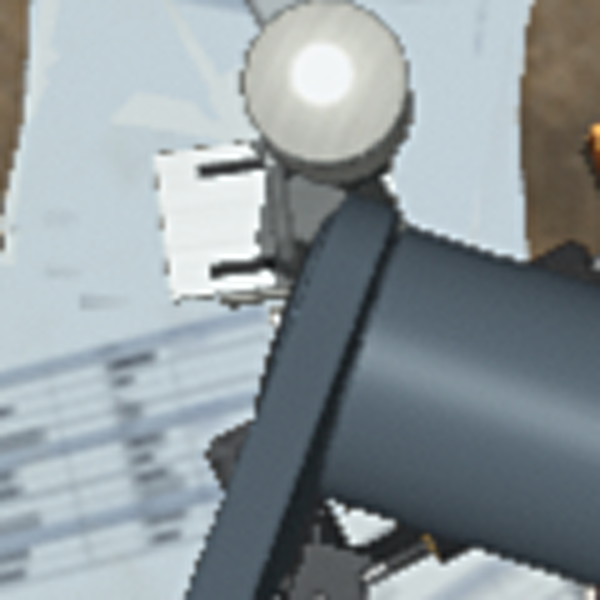

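View pics/w3.png

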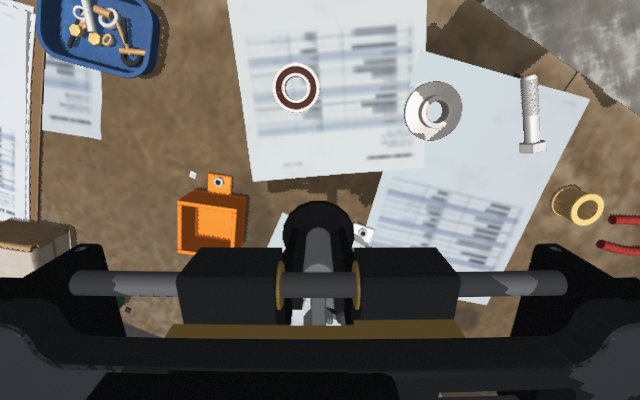

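```bash
python3 - <<'E'
from h import *
import pickle
np.set_printoptions(precision=4,suppress=True)
W,im=pickle.load(open("w3.pkl","rb"))
a=np.radians(27.);h=np.array([.7852-.28*np.cos(a),.065-.28*np.sin(a)]);print(h)
for z in(.170,.176,.182):
  for dz in (0,-.006):
    P=np.array([proj(W,[*(h+.024*np.array([np.cos(t),np.sin(t)])),z+dz]) for t in np.linspace(0,6.28,90)])
    print(z,dz,"L",P[:,0].min(),"R",P[:,0].max(),"top",P[:,1].min())
cv2.imwrite("pics/w3c.png",cv2.resize(im[185:335,255:385,::-1],None,fx=4,fy=4,interpolation=cv2.INTER_CUBIC))
E
```

```text
[ 0.5357 -0.0621]
0.17 0 L 282.6042187562695 R 353.70054195292323 top 196.7974414173202
0.17 -0.006 L 283.642928647445 R 352.7014630236376 top 193.99663299408036
0.176 0 L 281.5029065865934 R 354.75994865383444 top 199.7759582138728
0.176 -0.006 L 282.6042187562695 R 353.70054195292323 top 196.7974414173202
0.182 0 L 280.333208754025 R 355.88526813397533 top 202.9495748687872
0.182 -0.006 L 281.5029065865934 R 354.75994865383444 top 199.7759582138728
```

View pics/w3c.png

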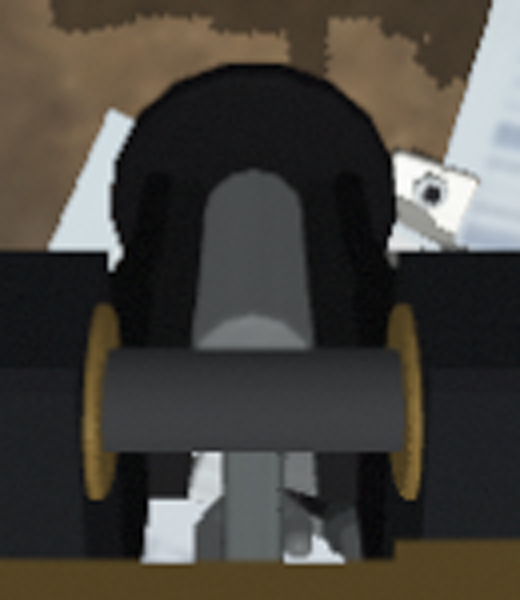

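The plate rim is where expected (top at row 200.7, so its z is about 0.177): no slip, and the hook's origin is near 0.106. Now I work out the arc for the swing.

```bash
python3 - <<'E'
import numpy as np
f=lambda a:np.array([.7852-.2776*np.cos(np.radians(a)),.065-.2776*np.sin(np.radians(a))])
for a in(26,25,24,23,22,21,20,19,18,17,16,15,14.5,14,13.5,13,12.5):
    h=np.array([.7852-.16*np.cos(np.radians(a)),.065-.16*np.sin(np.radians(a))])
    yb=.0262+.1228*(h[0]-.6275)
    print(a,np.round(f(a)-f(27.16),4),"hook minus bar mm",np.round(1e3*(h[1]-yb),1),np.round(h,4))
E
```

```text
26 [-0.0025  0.005 ] hook minus bar mm -33.0 [ 0.6414 -0.0051]
25 [-0.0046  0.0094] hook minus bar mm -30.4 [ 0.6402 -0.0026]
24 [-0.0066  0.0138] hook minus bar mm -27.7 [ 6.39e-01 -1.00e-04]
23 [-0.0085  0.0183] hook minus bar mm -25.0 [0.6379 0.0025]
22 [-0.0104  0.0227] hook minus bar mm -22.3 [0.6369 0.0051]
21 [-0.0122  0.0272] hook minus bar mm -19.6 [0.6358 0.0077]
20 [-0.0139  0.0318] hook minus bar mm -16.8 [0.6348 0.0103]
19 [-0.0155  0.0363] hook minus bar mm -14.1 [0.6339 0.0129]
18 [-0.017   0.0409] hook minus bar mm -11.3 [0.633  0.0156]
17 [-0.0185  0.0456] hook minus bar mm -8.6 [0.6322 0.0182]
16 [-0.0199  0.0502] hook minus bar mm -5.8 [0.6314 0.0209]
15 [-0.0212  0.0549] hook minus bar mm -3.0 [0.6307 0.0236]
14.5 [-0.0218  0.0572] hook minus bar mm -1.6 [0.6303 0.0249]
14 [-0.0224  0.0596] hook minus bar mm -0.2 [0.63   0.0263]
13.5 [-0.0229  0.0619] hook minus bar mm 1.2 [0.6296 0.0276]
13 [-0.0235  0.0643] hook minus bar mm 2.6 [0.6293 0.029 ]
12.5 [-0.024   0.0666] hook minus bar mm 4.0 [0.629  0.0304]
```

Emit:
jog_arm --increments '[[[0, 0, -1.2, -0.0025, 0.005, 0, 1], [0, 0, -2.2, -0.0046, 0.0094, 0, 1], [0, 0, -3.2, -0.0066, 0.0138, 0, 1], [0, 0, -4.2, -0.0085, 0.0183, 0, 1], [0, 0, -5.2, -0.0104, 0.0227, 0, 1], [0, 0, -6.2, -0.0122, 0.0272, 0, 1], [0, 0, -6.7, -0.013, 0.0295, 0, 1], [0, 0, -7.2, -0.0139, 0.0318, 0, 1]]]'

```text
time: 6.65
position: [0.524, -0.0293, 0.1842]
tool_rot: [0.697, 0.125, -0.122, -0.695]
ft_force: [-0.2, -0.9, 5.5]
grip_width: 0.0153
```

Emit:
jog_arm --increments '[[[0, 0, -0.5, -0.0008, 0.0023, 0, 1], [0, 0, -1, -0.0016, 0.0045, 0, 1], [0, 0, -1.5, -0.0023, 0.0068, 0, 1], [0, 0, -2, -0.0031, 0.0091, 0, 1], [0, 0, -2.5, -0.0038, 0.0114, 0, 1], [0, 0, -3, -0.0046, 0.0138, 0, 1]]]'

```text
time: 7.25
position: [0.5193, -0.0153, 0.1843]
tool_rot: [0.7, 0.106, -0.104, -0.698]
ft_force: [-1.1, -0.2, 5.0]
grip_width: 0.0153
```

Emit:
jog_arm --increments '[[[0, 0, -0.5, -0.0007, 0.0023, 0, 1], [0, 0, -1, -0.0014, 0.0046, 0, 1], [0, 0, -1.5, -0.002, 0.007, 0, 1], [0, 0, -2, -0.0027, 0.0093, 0, 1], [0, 0, -2, -0.0027, 0.0093, 0, 1]]]'

```text
time: 7.75
position: [0.5164, -0.0054, 0.1844]
tool_rot: [0.702, 0.094, -0.091, -0.7]
ft_force: [-0.4, -0.2, 4.6]
grip_width: 0.0151
```

```bash
python3 - <<'E'
from h import *
T=camera_info("top");im=camera("top");crop("t4.png",im,250,340,190,290,6)
im=camera("wrist");crop("w4.png",im,220,420,180,340,4)
o=get_obs();print(o["ft_force"])
E
```

```text
[-0.83894299 -0.19735697  4.85292972]
```

View pics/t4.png

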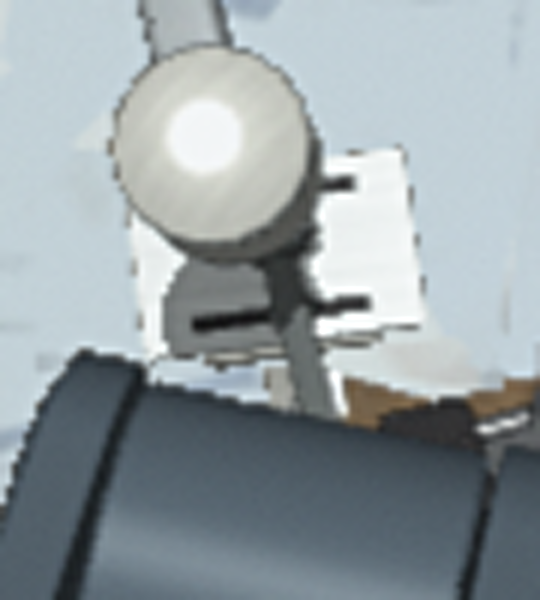

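View pics/w4.png

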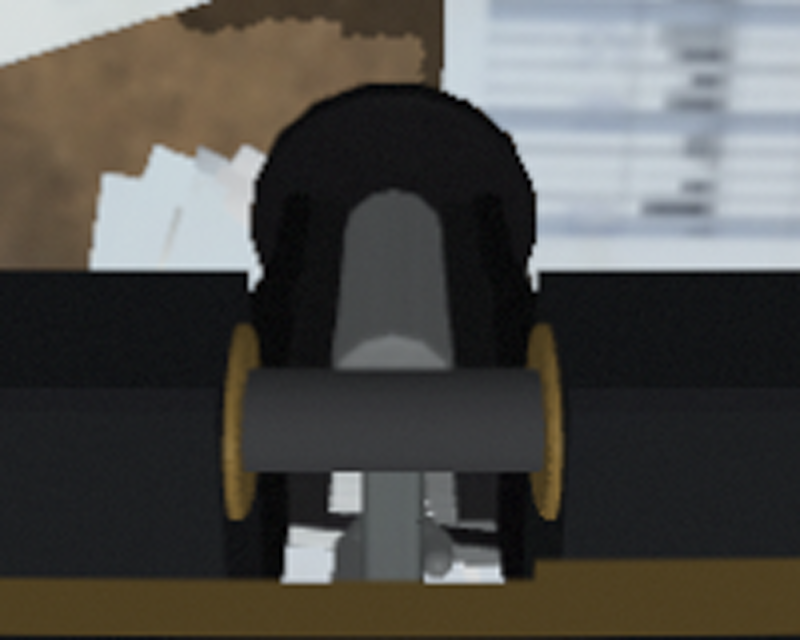

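No contact so far and the sideways forces are at noise level. I move to the estimated centre and ease up, watching the vertical force. A tip strike would show at about +11 mm and a seated bar at about +25 mm.

Emit:
jog_arm --increments '[[[0, 0, -0.3, -0.0004, 0.0016, 0, 1], [0, 0, -0.7, -0.0008, 0.0032, 0, 1], [0, 0, -0.7, -0.0008, 0.0032, 0.001, 1], [0, 0, -0.7, -0.0008, 0.0032, 0.003, 1], [0, 0, -0.7, -0.0008, 0.0032, 0.005, 1], [0, 0, -0.7, -0.0008, 0.0032, 0.007, 1], [0, 0, -0.7, -0.0008, 0.0032, 0.009, 1]]]'

```text
time: 8.55
position: [0.5156, -0.0023, 0.1936]
tool_rot: [0.702, 0.089, -0.087, -0.701]
ft_force: [0.1, 0.8, 4.2]
grip_width: 0.0154
```

Emit:
jog_arm --increments '[[[0, 0, 0, 0, 0, 0.001, 1], [0, 0, 0, 0, 0, 0.002, 1], [0, 0, 0, 0, 0, 0.003, 1], [0, 0, 0, 0, 0, 0.0035, 1]]]'

```text
time: 8.95
position: [0.5156, -0.0022, 0.1971]
tool_rot: [0.702, 0.089, -0.087, -0.701]
ft_force: [-0.1, 1.0, 4.6]
grip_width: 0.0155
```

Emit:
jog_arm --increments '[[[0, 0, 0, 0, 0, 0.001, 1], [0, 0, 0, 0, 0, 0.002, 1], [0, 0, 0, 0, 0, 0.002, 1]]]'

```text
time: 9.25
position: [0.5156, -0.0023, 0.1993]
tool_rot: [0.702, 0.089, -0.087, -0.701]
ft_force: [-0.6, 0.3, 5.1]
grip_width: 0.0152
```

The tip passed the bar's underside without contact, so the bar is in the throat. I continue up slowly.

Emit:
jog_arm --increments '[[[0, 0, 0, 0, 0, 0.0015, 1], [0, 0, 0, 0, 0, 0.003, 1], [0, 0, 0, 0, 0, 0.004, 1], [0, 0, 0, 0, 0, 0.005, 1], [0, 0, 0, 0, 0, 0.006, 1], [0, 0, 0, 0, 0, 0.006, 1]]]'

```text
time: 9.85
position: [0.5156, -0.0023, 0.2054]
tool_rot: [0.703, 0.089, -0.087, -0.701]
ft_force: [-1.0, 0.5, 5.7]
grip_width: 0.0154
```

Emit:
jog_arm --increments '[[[0, 0, 0, 0, 0, 0.0005, 1], [0, 0, 0, 0, 0, 0.001, 1], [0, 0, 0, 0, 0, 0.0015, 1], [0, 0, 0, 0, 0, 0.002, 1], [0, 0, 0, 0, 0, 0.002, 1]]]'

```text
time: 10.35
position: [0.5156, -0.0023, 0.2075]
tool_rot: [0.703, 0.089, -0.087, -0.701]
ft_force: [-0.1, -0.4, 4.6]
grip_width: 0.0153
```

Emit:
jog_arm --increments '[[[0, 0, 0, 0, 0, 0.0005, 1], [0, 0, 0, 0, 0, 0.001, 1], [0, 0, 0, 0, 0, 0.001, 1]]]'

```text
time: 10.65
position: [0.5156, -0.0023, 0.2085]
tool_rot: [0.703, 0.089, -0.087, -0.701]
ft_force: [-0.3, -0.3, 3.9]
grip_width: 0.0155
```

Emit:
jog_arm --increments '[[[0, 0, 0, 0, 0, 0.0005, 1], [0, 0, 0, 0, 0, 0.001, 1], [0, 0, 0, 0, 0, 0.001, 1]]]'

```text
time: 10.95
position: [0.5157, -0.0024, 0.2094]
tool_rot: [0.703, 0.089, -0.087, -0.701]
ft_force: [1.1, -0.3, 1.7]
grip_width: 0.0152
```

Emit:
jog_arm --increments '[[[0, 0, 0, 0, 0, 0.0005, 1], [0, 0, 0, 0, 0, 0.001, 1], [0, 0, 0, 0, 0, 0.001, 1]]]'

```text
time: 11.25
position: [0.5156, -0.0024, 0.21]
tool_rot: [0.703, 0.089, -0.087, -0.701]
ft_force: [1.6, 0.5, -2.8]
grip_width: 0.0149
```

The vertical force drops exactly where the seated bar should be (origin about 0.132). I back off 0.6 mm so the hand adds nothing.

Emit:
jog_arm --increments '[[[0, 0, 0, 0, 0, -0.0006, 1], [0, 0, 0, 0, 0, -0.0006, 1], [0, 0, 0, 0, 0, -0.0006, 1]]]'

```text
time: 11.55
position: [0.5157, -0.0025, 0.2096]
tool_rot: [0.703, 0.089, -0.087, -0.7]
ft_force: [-0.3, -0.8, 2.0]
grip_width: 0.0154
```

```bash
python3 - <<'E'
from h import *
for _ in range(4):
    o=get_obs();im=camera("top");print(o["position"],o["ft_force"],o["moment"])
crop("t5.png",im,250,340,190,290,6)
E
```

```text
[ 0.51567716 -0.00254965  0.20958218] [-0.28277686 -0.75331659  1.96163926] [-0.02412719  0.01485614  0.00539446]
[ 0.51565972 -0.00255663  0.20961984] [ 0.03213446 -0.55535847  3.409736  ] [-0.03858945  0.04504827 -0.02897678]
[ 0.51568349 -0.00255237  0.20960153] [ 0.26908194 -0.1179338   2.21832313] [0.00988239 0.00877321 0.04717969]
[ 0.5157096  -0.00255626  0.20962298] [ 0.83964534 -0.76329571  2.91215448] [-0.07781315  0.10339972  0.04395574]
```

View pics/t5.png

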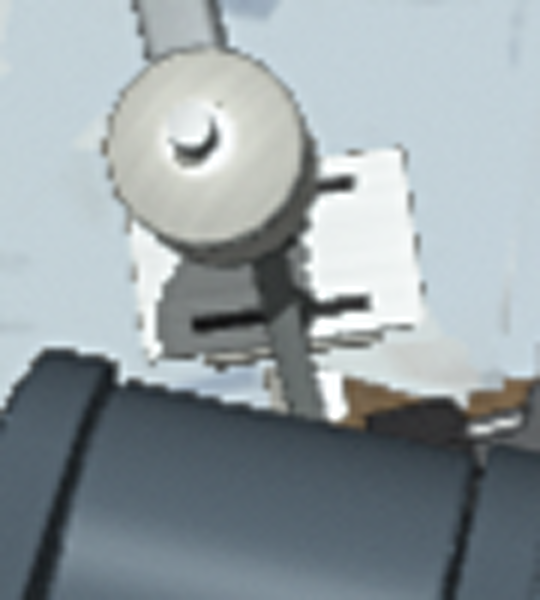

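The hand still holds about 2.6 N down, so I ease up the last bit to balance, then open.

Emit:
jog_arm --increments '[[[0, 0, 0, 0, 0, 0.0003, 1], [0, 0, 0, 0, 0, 0.0004, 1], [0, 0, 0, 0, 0, 0.0004, 1]]]'

```text
time: 12.05
position: [0.5157, -0.0026, 0.2098]
tool_rot: [0.703, 0.089, -0.087, -0.701]
ft_force: [0.6, 0.1, 1.1]
grip_width: 0.0153
```

```bash
python3 - <<'E'
from h import *
F=[]
for _ in range(4):
    o=get_obs();F.append(o["ft_force"]);im=camera("wrist")
print(o["position"],np.mean(F,0))
E
```

```text
[ 0.51567894 -0.0025411   0.20981466] [ 0.62422841 -0.6615404   0.28918169]
```

Balanced at 0.3 N. Opening now.

Emit:
jog_arm --increments '[[[0, 0, 0, 0, 0, 0, 0.6], [0, 0, 0, 0, 0, 0, 0.5], [0, 0, 0, 0, 0, 0, 0.4], [0, 0, 0, 0, 0, 0, 0.3], [0, 0, 0, 0, 0, 0, 0.2], [0, 0, 0, 0, 0, 0, 0.2]]]' --squeeze 3

```text
time: 12.85
position: [0.5156, -0.0025, 0.2098]
tool_rot: [0.703, 0.089, -0.087, -0.701]
ft_force: [0.0, 0.1, 0.2]
grip_width: 0.0333
```

```bash
python3 - <<'E'
from h import *
o=get_obs();im=camera("wrist");print(o["position"],o["ft_force"],o["grip_width"])
crop("w6.png",im,200,440,180,340,3.3)
E
```

```text
[ 0.51563969 -0.00249934  0.20983664] [0.0476547  0.09788044 0.23238491] 0.033314777965594296
```

View pics/w6.png

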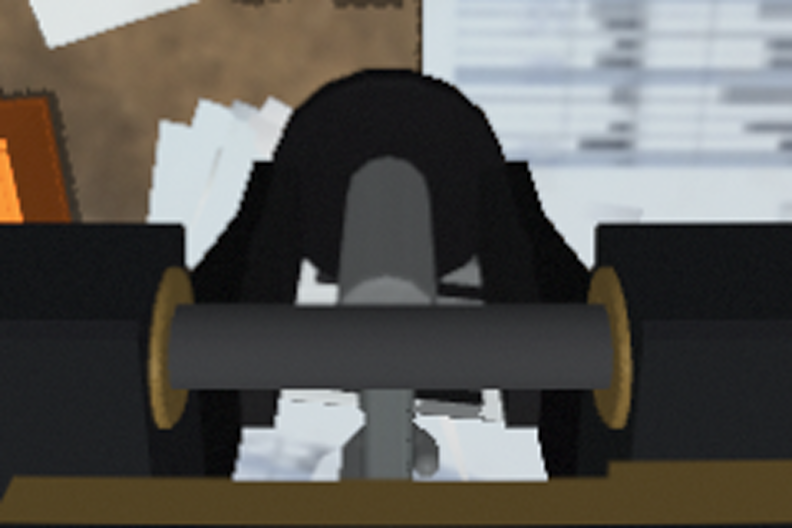

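The handle stayed put and the hand is free. I retreat straight up, then away.

Emit:
jog_arm --increments '[[[0, 0, 0, 0, 0, 0, -0.2], [0, 0, 0, 0, 0, 0.004, -0.4], [0, 0, 0, 0, 0, 0.012, -0.5], [0, 0, 0, 0, 0, 0.025, -0.5], [0, 0, 0, 0, 0, 0.045, -0.5], [0, 0, 0, 0, 0, 0.07, -0.5], [0, 0, 0, 0, 0, 0.09, -0.5], [0, 0, 0, -0.02, 0.02, 0.11, -0.5]]]'

```text
time: 13.7
position: [0.4982, 0.0158, 0.3218]
tool_rot: [0.703, 0.09, -0.085, -0.7]
ft_force: [0.7, 0.7, 0.1]
grip_width: 0.0649
```

Emit:
jog_arm --increments '[[[0, 0, 8, -0.01, 0.035, 0.01, -1], [0, 0, 16, -0.01, 0.075, 0.01, -1], [0, 0, 24, 0, 0.11, 0, -1], [0, 0, 32, 0.02, 0.145, -0.03, -1], [0, 0, 40, 0.045, 0.175, -0.06, -1], [0, 0, 48, 0.07, 0.18, -0.1, -1], [0, 0, 54, 0.09, 0.18, -0.12, -1], [0, 0, 54, 0.09, 0.18, -0.12, -1]]]'

```text
time: 14.5
position: [0.5886, 0.1957, 0.1985]
tool_rot: [-0.585, -0.398, 0.395, 0.586]
ft_force: [0.3, 0.2, -0.3]
grip_width: 0.087
```

```bash
python3 - <<'E'
from h import *
import pickle
o=get_obs();W=camera_info("wrist");im=camera("wrist");print(o["time"],o["position"],o["ft_force"],o["q"])
pickle.dump((W,im),open("w7.pkl","wb"));cv2.imwrite("pics/w7.png",im[:,:,::-1])
im=camera("top");crop("t7.png",im,240,350,180,290,5)
im=camera("scene");cv2.imwrite("pics/s7f.png",im[:,:,::-1]);crop("s7.png",im,240,340,80,270,3.1)
E
```

```text
14.5 [0.58861603 0.19573799 0.19847563] [ 0.26116208  0.16163689 -0.3475125 ] [ 0.13989167  0.54628645  1.4730953   0.00273625  1.11821592 -2.62284138]
```

View pics/w7.png

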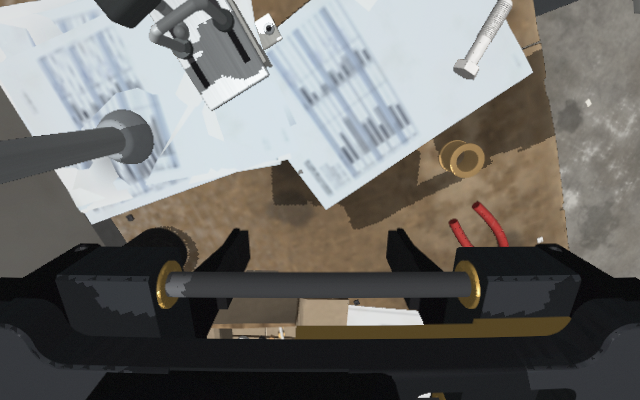

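View pics/t7.png

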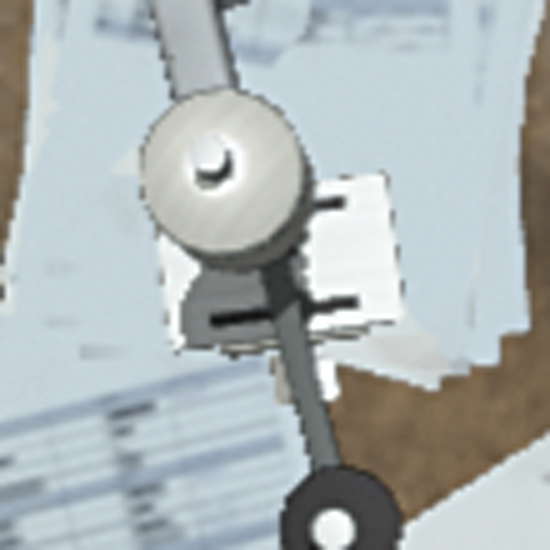

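View pics/s7.png

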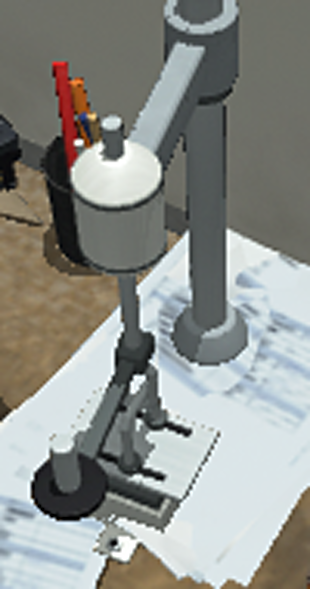

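The hook is carrying on the bar by itself: the housing, hook arm and handle plate stayed level and at their height, and the tool still stands. I tilt the wrist camera for a closer side look at the throat.

Emit:
jog_arm --increments '[[[-8, 0, 0, 0, 0, 0.01, -1], [-16, 0, 0, 0, 0, 0.01, -1], [-24, 0, 0, 0, 0, 0.01, -1], [-32, 0, 0, 0, 0, 0.01, -1], [-38, 0, 0, 0, 0, 0.01, -1], [-38, 0, 0, 0, 0, 0.01, -1], [-38, 0, 0, 0, 0, 0.01, -1]]]'

```text
time: 15.35
position: [0.5879, 0.196, 0.2142]
tool_rot: [0.745, 0.251, -0.5, -0.363]
ft_force: [0.2, -0.1, 1.3]
grip_width: 0.0871
```

```bash
python3 - <<'E'
from h import *
import pickle
o=get_obs();W=camera_info("wrist");im=camera("wrist");print(o["time"],o["position"],o["ft_force"])
pickle.dump((W,im),open("w8.pkl","wb"))
p=proj(W,[.63,.026,.136]);print(p)
cv2.imwrite("pics/w8.png",im[:,:,::-1])
x,y=int(p[0]),max(50,int(p[1]))
cv2.imwrite("pics/w8c.png",cv2.resize(im[y-50:y+50,x-60:x+60,::-1],None,fx=5.9,fy=5.9,interpolation=cv2.INTER_CUBIC));print(x,y)
E
```

```text
15.35 [0.58787673 0.1960415  0.21420014] [ 0.15112766 -0.14605422  1.31291394]
[255.41058964 121.73053175]
255 121
```

View pics/w8c.png

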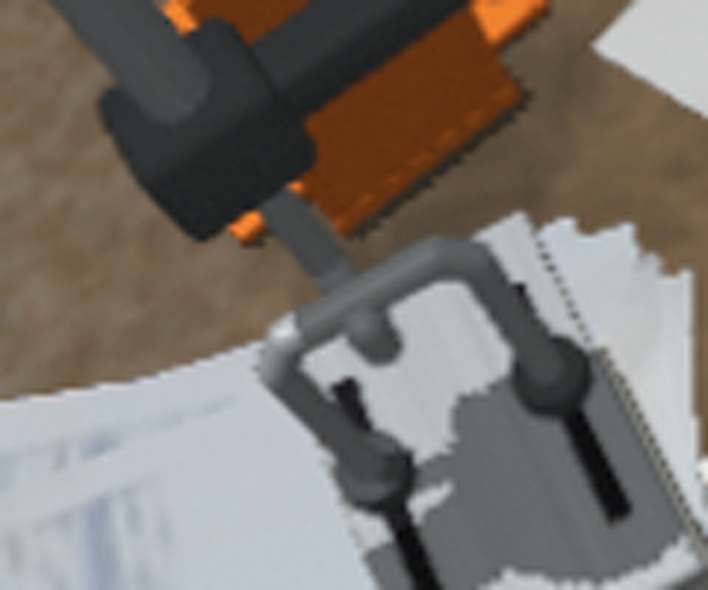

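```bash
python3 - <<'E'
from h import *
import pickle
W,im=pickle.load(open("w8.pkl","rb"))
c=lambda X:np.round((proj(W,X)-[195,71]+.5)*5.9)
post=np.array([.7852,.065])
hand=np.array([.5156,-.0025]);d=post-hand;d/=np.linalg.norm(d)
ex=np.array([*d,0]);ey=np.array([-d[1],d[0],0]);ez=np.array([0,0,1])
for dz in(.132,.126,.120):
  O=np.array([*(post-.16*d),dz]);print(dz,O)
  for n,y,z in[("tip top",.011,.014),("tip outer mid",.015,.007),("bend bottom",0,-.004),("shank 38",-.011,.038),("shank0",-.011,.0)]:
    print(n,c(O+ey*y+ez*z))
  print("bar c",c(np.array([O[0],.0262+.1228*(O[0]-.6275),.136])))
crop("w8d.png",im,235,275,100,140,14)
E
```

```text
0.132 [0.62999076 0.02614012 0.132     ]
tip top [361. 314.]
tip outer mid [387. 349.]
bend bottom [377. 325.]
shank 38 [249. 157.]
shank0 [345. 276.]
bar c [360. 304.]
0.126 [0.62999076 0.02614012 0.126     ]
tip top [375. 331.]
tip outer mid [400. 365.]
bend bottom [390. 340.]
shank 38 [265. 178.]
shank0 [358. 292.]
bar c [360. 304.]
0.12 [0.62999076 0.02614012 0.12      ]
tip top [389. 348.]
tip outer mid [413. 381.]
bend bottom [403. 356.]
shank 38 [281. 197.]
shank0 [371. 308.]
bar c [360. 304.]
```

View pics/w8d.png

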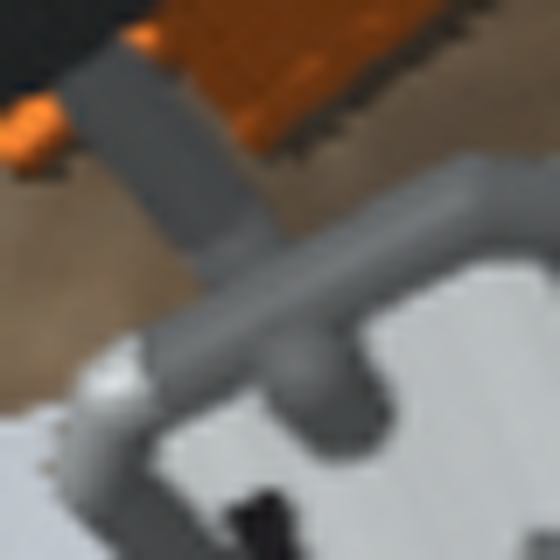

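The bar axis is within 0.3 px of its prediction, so the tool isn't leaning. The tip's cap shows at about (257,126), within 1 px of where a seated, centred hook at origin 0.132 puts it. One last check that it is steady, using plate corners and the handle plate height.

```bash
python3 - <<'E'
from h import *
import pickle
W,im=pickle.load(open("w7.pkl","rb"))
print("pred corners w7",[np.round(proj(W,[*p,.081]),1) for p in((.6534,.0856),(.5905,.0775))])
cv2.imwrite("pics/w7c.png",cv2.resize(im[0:125,140:290,::-1],None,fx=4,fy=4,interpolation=cv2.INTER_CUBIC))
a=cv2.imread("pics/s7f.png");b=camera("scene")[:,:,::-1]
print("change hook area since", np.abs(a[60:270,245:340].astype(int)-b[60:270,245:340]).mean(), get_obs()["time"],get_obs()["joint_velocities"].max())
S=camera_info("scene");T=camera_info("top");t=camera("top");crop("t9.png",t,290,330,250,300,10)
crop("s9.png",b[:,:,::-1],245,295,200,260,10)
h=[.5133,-.0023];print([ (z,np.round(proj(S,[*h,z]),1),np.round(proj(T,[*h,z]),1)) for z in(.196,.202,.247)])
E
```

```text
pred corners w7 [array([211.1, 110. ]), array([267.8,  74.6])]
change hook area since 1.4355555555555555 15.45 0.001970556454744048
[(0.196, array([261.1, 237.5]), array([307.2, 285.8])), (0.202, array([260.8, 235.9]), array([307.1, 285.9])), (0.247, array([258.3, 222.8]), array([305.7, 286.2]))]
```

View pics/w7c.png

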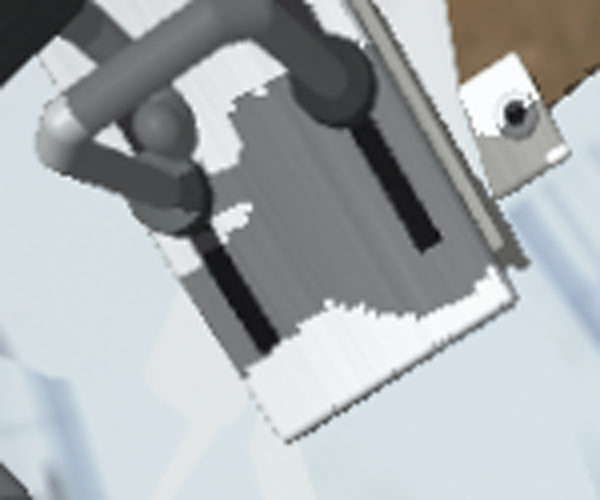

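View pics/s9.png

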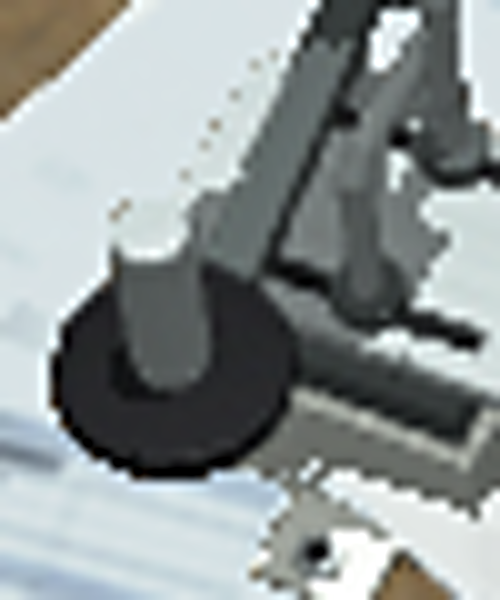

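```bash
python3 - <<'E'
from h import *
import pickle
W,im=pickle.load(open("w7.pkl","rb"))
c=lambda X:np.round((proj(W,X)-[140,0]+.5)*4,1)
post=np.array([.7852,.065]);hand=np.array([.5156,-.0025]);d=post-hand;d/=np.linalg.norm(d)
O=np.array([*(post-.16*d),.132]);ey=np.array([-d[1],d[0],0]);ez=np.array([0,0,1])
print("cap",c(O+.011*ey+.010*ez),"+1mm y",c(O+.012*ey+.010*ez),"bar",[c([x,.0262+.1228*(x-.6275),.136]) for x in(.61,.63,.645)])
a=cv2.imread("pics/s7f.png").astype(int);b=camera("scene")[:,:,::-1].astype(int)
D=np.abs(a-b)[60:270,245:340].max(2);print((D>30).sum(),np.argwhere(D>30)[:5]+[60,245])
E
```

```text
cap [163.6 122.3] +1mm y [167.5 127.4] bar [array([230.7,  13.3]), array([137.9,  77.6]), array([ 70.4, 124.8])]
15 [[123 245]
 [124 245]
 [125 245]
 [126 245]
 [127 245]]
```

The cap is predicted at (163.6,122.3) and I read (165,122), so the bar lies centred in the throat. The scene is steady and the robot is clear, so I hand in.

```bash
python3 -c "
from rig import *
print(hand_in())"
```

```text
the job is handed in; nothing more can be done
None
```

The hook now carries on the bail's bar by itself with the handle released, and I handed the job in at about 15.5 s of the 56 s allowed. I gripped the handle's stem, swung the hook clear of the bail, pulled it down 94 mm and swung it under the bar. I then let it up in steps of 0.5 to 2 mm until its weight came onto the bar.

- **Seating:** the vertical force fell off at a hook height of about 0.132 m, where a seated bar should be. For a moment the hand pulled up about 2.8 N on the bar. I backed that out to 0.3 N before opening the fingers, and the handle did not move.
- **Bar in the hook:** the last pictures put the bar within about 1 mm of the throat's centre, with the tip in front of it and the shank behind. The bail measured about 4 mm off mid slot, on the tool's -y side. I did not feel for it sideways, because no sideways contact showed.
- **Tool and rest:** the tool stands upright, with its plate corners about 1 px from where I measured them before hooking. I did not measure directly that the foot is right down in the rest. I judged it from the bar and plate heights, and because the hook's pull of about 4 N is well below the tool's weight.
- **Disagreement:** one rough early reading suggested the hook sat 3 to 4 mm off. A closer fit of that picture and a second one did not confirm it. In the later scene picture of the hook only a few pixels had changed, at the crop's edge.

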